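# Seat an angle bracket on the locating pin of a drilling jig

### The arm

A 6-joint arm with a two-finger parallel gripper is mounted at the origin on a cart in front of the work surface, level with it; the furniture and walls round the work are solid. World frame = base frame: x ahead of the robot, y to its left, z up, the work surface at z = 0. Lengths are in m, angles in rad, forces in N, time in s.
With the tool pointing down it reaches from about 0.35 to 0.775 m from the base axis. Payload 5.5 kg.
Tool frame: the origin (TCP) lies midway between the tips of the shut fingers; the grasp point (between the pads) lies 19 mm behind it (env.tcp_to_grasp is the distance from the TCP to the grasp point, in m); z points along the fingers, y is the direction in which the jaws open and shut (so a half turn about z gives the same grasp; the last joint's range is limited). The gripper opens to 85 mm and grips with 20 to 120 N. Pads are 22 mm wide; open, the fingers measure 114 mm over their backs; the gripper's body (76 mm by 85 mm) begins 54 mm behind the grasp point. The pads swing forward as they close: fully open they stand 13 mm farther back than shut.
Start: joints at [0.991, 0.313, 0.046, 1.304, 0, 1.431], TCP at [0.245, 0.52, 0.231] pointing down, gripper open.
Joint ranges: [-2.76, 2.76], [-0.86, 1.69], [-1.03, 1.26], [-2.2, 2.34], [-1.47, 1.5], [-3.14, 3.14]. Speed limits (rad/s): [2.57, 2.57, 3.14, 3.14, 3.14, 3.14].

### API

Orientations are given as a unit quaternion [w, x, y, z].
In Python, from workcell import get_state, viewer, hand_in, finder, env gives the robot as it stands.
- The arm moves only by the tool arm_command, never from a script. Its argument "motion" is a list of rows, each an object of numbers: "x", "y", "z": the shift along the tool's x, y, z in mm; "rx", "ry", "rz": the turn, a rotation vector about the tool's x, y, z in degrees; "hand": the closure, from -1 (fully open) to 1 (shut). A call has 1 to 10 rows; each row is the pose to reach, as a shift and turn from the pose commanded when the call began, along the tool's axes at that moment; what a row does not reach only later rows make up. A row lasts 1/8 s, in which the tool goes at most 62.5 mm and 10.7 degrees, less where a joint would pass 70% of its speed; a pose out of reach is approached as far as the arm can. A call with a gripper value outside its range is refused whole. The fingers move at their own pace and stop on an object; "force" is the grip in N (left out, the last holds). Time passes only in rows, so rows that repeat a pose let the fingers close. It gives the time, the measured TCP pose, the force and the opening at its end, in the units of the state.
- get_state(): the state, without advancing time (a new reading comes with each control period).
- viewer.read_camera(name): name is "side" or "top"; returns a dict with "image" (420x560x3 uint8, red, green, blue), "z_map" (420x560 float32, m along the optical axis (not along the pixel's ray), 0 where there is no reading), "intrinsics" (3x3 intrinsics, pixels), "k1" (the pictures are not rectified: a ray, as slopes to the right and down, at radius r is drawn at 1 + k1 r^2 times it, then the intrinsics apply), "rvec" (rotation vector, rad) and "tvec" (3), from world to camera coordinates, as OpenCV has them. Camera axes: x right, y down, z forward; pixel columns grow to the right and rows downward; lengths in m; the calibration is good to about 2 mm. A picture is of the moment at which its call begins.
- hand_in(): hands the job in, once; it reports no verdict.
Trained networks look in a picture, given as the dict that the camera call returned (one of the last four; its "shot" number tells which), for a name from the list of things; names that differ only in an ending like _2 or _b are one class to them, and where a whole thing is asked for, a point or a joint stands for the part that bears it (a point fixed in the world has none). Each returns a list of dicts, best first, with "score" (0 to 1); they miss things now and then, are a little off and sometimes report something else, mostly with a low value. They report only what shows in the picture. A call takes as long as a camera call.
- finder.find_in(picture, query): "at" ([column, row] in pixels, amid what is visible of it).
- finder.masks_of(picture, query): "region" (420x560 bool, what is visible of it) and "at" ([column, row] in pixels, amid what is visible of it).
The state is a dict: "clock": time; "joint_pos": joint angles; "qvel": joint speeds; "tau": joint torques, N m; "tcp_pos": TCP position; "orientation": TCP orientation; "wrist_force": force on the tool from outside, world axes, zero at the start; "ft_torque": the same for the moment, N m; "finger_gap": finger opening in m.
Only numpy, scipy, OpenCV 4.12 (cv2) and the standard library are available. Lean on these libraries where they do the work, as an engineer would, in place of code of your own. Each camera call takes 0.05 s, during which the arm holds its last target.

### The job

Put the loose steel angle bracket on the drilling jig so that its big middle hole drops over the jig's locating pin and the flat leaf lies fully home on the bed, square to the fence; then let go. The pin may be clamped anywhere along its slot and the bracket hides it, so feel for it by sliding the bracket lightly along the fence over the pin's tip, and never force it. Leave the other tools where they lie.

Things in the scene. Friction and masses are not known exactly. Their poses are not given: they have to be found in the camera images.
- bracket: Loose bare-steel angle bracket, 0.2 to 0.45 kg. Flat leaf 60 (x) by 90 (y) by 8 mm thick; along its -x edge an upright leaf. Origin: centre of the flat leaf's underside, z up. Its +x edge goes against the fence. Seated: axes parallel to the jig's, origin at jig x = +10, y = that of the pin, z = 12 mm.
- bracket_grip (a point): Top middle of the bracket's upright leaf (8 mm thick in x, 90 mm long in y, top 50 mm above the underside): grip it here from above, across its thickness. At x = -26, y = 0, z = +50 mm in the bracket's frame; same axes.
- bracket_hole (a point): Lower mouth of the bracket's big through hole, 13 mm diameter (1.5 mm of play all round the pin), at x = +10, y = 0, z = 0 in the bracket's frame, 20 mm from its +x edge; same axes. The two 6 mm screw holes at either side of it (y = +-35 mm) are too small for the pin.
- jig: Fixed dark steel drilling jig. Origin: centre of its underside on the table, z up. Bed: x from -50 to +40.5, y from -85 to +85 mm, top at z = 12 mm. Fence along y over the whole length: face at x = +40.5 mm looking to -x, top at z = 34 mm.
- jig_slot (a point): Middle of the 14 mm wide slot in the bed, at jig x = +20, y = 0, z = 12 mm; same axes; the slot runs along y. In it stands the steel locating pin, 10 mm diameter, slightly chamfered, tip 13 mm above the bed, axis at y anywhere from -18 to +18 mm here (not reported) and x = 0 here. It is clamped hard and does not give. Seated, the bracket's edge is 0.5 mm from the fence (play 1.5 mm).
- screwdriver_1: Loose bystander: screwdriver with a blue handle, 200 mm long, lying near the front edge of the table. Leave it.
- filter_cap: Loose bystander: black round cap wrench, 74 mm diameter, 22 mm high. Leave it.
- punch: Loose bystander: steel punch, 150 mm long, 11 mm thick. Leave it.

How it is judged:
By the outcome, as a careful person would: the job done as asked, in the order asked, and still so for the second after the job is handed in, with the robot touching nothing.
It also fails if it takes over 51 s, if anything falls off the work surface, if the arm or the gripper's body presses on something with over 40 N, if the wrist force passes 120 N, or if a joint passes its speed limit or range.

## Working session

There is one attempt and no reset: what is moved stays moved. The work goes in short steps, Python scripts to look and compute and a tool call to move; the robot and the scene stay as the last step left them, time stands still between calls to the robot, and variables do not carry over. Pictures are saved under pics/ and viewed, and the job is handed in when it is done.

Besides the shell and the picture viewer there is one more tool, called by a JSON object that holds its "op" and its "data", one argument or row to a line. arm_command: Moves the arm, as the interface text tells. Its arguments: {"type":"object","properties":{"motion":{"type":"array","items":{"type":"object","properties":{"x":{"type":"number"},"y":{"type":"number"},"z":{"type":"number"},"rx":{"type":"number"},"ry":{"type":"number"},"rz":{"type":"number"},"hand":{"type":"number"}}}},"force":{"type":"number"}},"required":["motion"]}

```bash
ls; mkdir -p pics
cat > h.py <<'E'
import numpy as np, cv2
from workcell import get_state, viewer, hand_in, finder, env
def save(p,name): cv2.imwrite('pics/'+name+'.png',cv2.cvtColor(p['image'],cv2.COLOR_RGB2BGR))
def cam(p):
    R=cv2.Rodrigues(np.array(p['rvec'],float))[0]; return R,np.array(p['tvec'],float).ravel()
def rays(p,uv):
    K=np.array(p['intrinsics']); k=float(p['k1'])
    uv=np.asarray(uv,float).reshape(-1,1,2)
    return cv2.undistortPoints(uv,K,np.array([k,0,0,0,0.])).reshape(-1,2)
def pts(p,uv):
    uv=np.asarray(uv,float).reshape(-1,2); s=rays(p,uv)
    z=p['z_map'][uv[:,1].round().astype(int),uv[:,0].round().astype(int)]
    c=np.c_[s*z[:,None],z]; R,t=cam(p); return (c-t)@R
def plane(p,uv,h):
    s=rays(p,uv); R,t=cam(p); d=np.c_[s,np.ones(len(s))]@R; o=-R.T@t
    return o+d*((h-o[2])/d[:,2])[:,None]
def proj(p,X):
    R,t=cam(p);K=np.array(p['intrinsics'])
    return cv2.projectPoints(np.asarray(X,float).reshape(-1,1,3),R,t,K,np.array([float(p['k1']),0,0,0,0.]))[0].reshape(-1,2)
def cloud(p):
    v,u=np.nonzero(p['z_map']>0); uv=np.c_[u,v]; return uv,pts(p,uv)
E
python3 - <<'E'
from h import *
np.set_printoptions(precision=4,suppress=True)
for n in ['top','side']:
    p=viewer.read_camera(n); save(p,n+'0')
    R,t=cam(p); print(n,-R.T@t,p['k1'],p['intrinsics'][0])
    for q in ['bracket','jig','screwdriver_1','filter_cap','punch','bracket_grip','bracket_hole','jig_slot']:
        f=finder.find_in(p,q)
        print(q,[(np.round(a['at']),round(a['score'],2),pts(p,[a['at']])[0]) for a in f[:2]])
print(get_state(), env.tcp_to_grasp)
E
```

```text
pics
top [0.3773 0.1169 0.884 ] -0.11737439898051139 [455.9635   0.     287.5858]
bracket [(array([384., 225.]), 0.69, array([ 0.5333, -0.0454,  0.0085])), (array([375., 153.]), 0.67, array([ 0.6816, -0.0358,  0.0094]))]
jig [(array([218., 249.]), 0.73, array([0.4933, 0.2787, 0.0114]))]
screwdriver_1 [(array([396., 300.]), 0.64, array([ 0.3885, -0.058 ,  0.0234])), (array([384., 224.]), 0.17, array([ 0.537 , -0.046 ,  0.0075]))]
filter_cap [(array([264., 136.]), 0.7, array([0.7192, 0.1864, 0.0219]))]
punch [(array([364., 155.]), 0.56, array([ 0.6798, -0.0139,  0.0055]))]
bracket_grip [(array([385., 223.]), 0.86, array([ 0.5372, -0.0479,  0.0088]))]
bracket_hole [(array([384., 224.]), 0.57, array([ 0.5363, -0.0453,  0.0074]))]
jig_slot [(array([213., 249.]), 0.64, array([0.4933, 0.2871, 0.0116])), (array([382., 223.]), 0.19, array([ 0.5379, -0.0428,  0.0077]))]
side [ 0.311  -0.4702  0.5895] -0.03541732739891374 [380.4856   0.     279.309 ]
bracket [(array([302., 288.]), 0.55, array([ 0.5302, -0.0607,  0.0107]))]
jig [(array([228., 192.]), 0.57, array([0.4902, 0.2857, 0.0101]))]
screw
[... 292 characters left out ...]
104]))]
bracket_hole [(array([304., 281.]), 0.82, array([ 0.5424, -0.0418,  0.0046])), (array([226., 194.]), 0.37, array([0.4837, 0.2804, 0.012 ]))]
jig_slot [(array([227., 196.]), 0.97, array([0.4824, 0.2679, 0.014 ]))]
{'clock': 0.9, 'joint_pos': array([ 0.9914,  0.3131,  0.0461,  1.3036, -0.    ,  1.4312]), 'qvel': array([ 0.002 ,  0.0022, -0.0029,  0.0009, -0.0007,  0.0008]), 'tau': array([ -0.0003, -48.0444,  29.8816,   0.    ,  -0.0003,  -0.    ]), 'tcp_pos': array([0.2449, 0.5203, 0.2314]), 'orientation': array([0.    , 0.2181, 0.9759, 0.0001]), 'wrist_force': array([ 0.3264, -0.8038,  0.0494]), 'ft_torque': array([-0.0513,  0.0376,  0.0299]), 'finger_gap': 0.08543857606594006} 0.0187
```

View pics/top0.png

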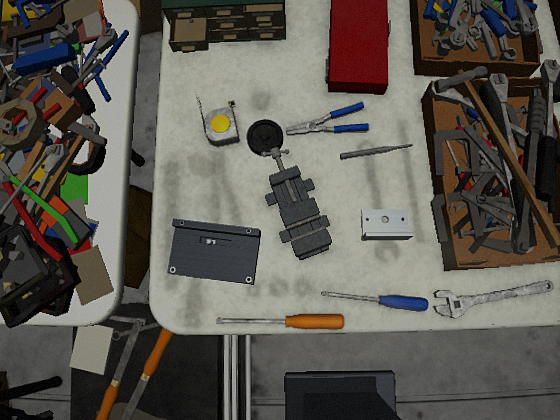

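View pics/side0.png

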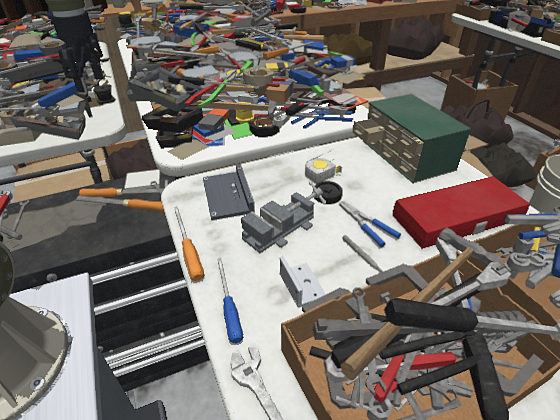

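The top view shows the jig at (213,249) with its fence on the far side. The pin is at about (209,241), the bracket is at (386,224) with its upright leaf on the near side, and a vise at (300,212) stands between them. Next I measure the poses precisely.

```bash
cat > m.py <<'E'
from h import *
np.set_printoptions(precision=4,suppress=True)
p=viewer.read_camera('top')
im=p['image']
for n,(a,b,c,d) in {'jigz':(160,210,270,290),'brz':(345,195,425,250)}.items():
    cr=cv2.cvtColor(im[b:d,a:c],cv2.COLOR_RGB2BGR); s=min(800/(c-a),600/(d-b)); cv2.imwrite('pics/'+n+'.png',cv2.resize(cr,None,fx=s,fy=s,interpolation=cv2.INTER_CUBIC)); print(n,s)
q=viewer.read_camera('side'); 
for n,(a,b,c,d) in {'jigs':(190,155,270,225),'brs':(265,245,335,315)}.items():
    cr=cv2.cvtColor(q['image'][b:d,a:c],cv2.COLOR_RGB2BGR); s=min(800/(c-a),600/(d-b)); cv2.imwrite('pics/'+n+'.png',cv2.resize(cr,None,fx=s,fy=s,interpolation=cv2.INTER_CUBIC)); print(n,s)
uv,X=cloud(p)
def rect(m,lab):
    P=X[m]; r=cv2.minAreaRect((P[:,:2]*1000).astype(np.float32)); print(lab,len(P),r,P[:,2].mean())
for lab,box in {'br':(345,195,425,250),'jig':(160,210,270,290)}.items():
    inb=(uv[:,0]>box[0])&(uv[:,0]<box[2])&(uv[:,1]>box[1])&(uv[:,1]<box[3])
    print(np.histogram(X[inb,2],bins=np.arange(-.01,.06,.004)))
    if lab=='br':
        rect(inb&(abs(X[:,2]-.008)<.003)&(X[:,2]>.0055),'leaf'); rect(inb&(X[:,2]>.044),'upright')
        rect(inb&(X[:,2]>.005),'all')
    else:
        rect(inb&(abs(X[:,2]-.012)<.004),'bed'); rect(inb&(X[:,2]>.030),'fence'); rect(inb&(X[:,2]>.006),'all')
        m=inb&(X[:,2]>.018)&(X[:,2]<.029); print(np.c_[uv[m],X[m]])
inb=(uv[:,0]>260)&(uv[:,0]<335)&(uv[:,1]>145)&(uv[:,1]<265); print('vise h',np.percentile(X[inb,2],[50,90,99,100]))
E
python3 m.py
```

```text
jigz 7.2727272727272725
brz 10.0
jigs 8.571428571428571
brs 8.571428571428571
(array([   0,  142, 2163,  579,  844,  184,    3,   25,   22,    1,   17,
         30,    1,   32,   89,  119,    2]), array([-0.01 , -0.006, -0.002,  0.002,  0.006,  0.01 ,  0.014,  0.018,
        0.022,  0.026,  0.03 ,  0.034,  0.038,  0.042,  0.046,  0.05 ,
        0.054,  0.058]))
leaf 986 ((536.09814453125, -57.0493278503418), (108.91544342041016, 60.52001953125), 88.83756256103516) 0.00844315059623979
upright 237 ((509.83673095703125, -46.881168365478516), (89.5256118774414, 7.93895959854126), 88.54008483886719) 0.04968050567244634
all 1413 ((537.5437622070312, -41.22643280029297), (138.12918090820312, 77.43431091308594), 75.4244155883789) 0.016957053971895276
(array([   0,  170, 2865,  849,  221, 2980,  725,   30,   42,   40,  197,
        429,   20,    1,    0,    0,    0]), array([-0.01 , -0.006, -0.002,  0.002,  0.006,  0.01 ,  0.014,  0.018,
        0.022,  0.026,  0.03 ,  0.034,  0.038,  0.042,  0.046,  0.05 ,
        0.054,  0.058]))
bed 3832 ((486.7977600097656, 287.1175231933594), (170.707489
[... 4563 characters left out ...]
  241.       0.507    0.2953   0.0245]
 [209.     241.       0.5063   0.2924   0.0289]
 [210.     241.       0.5067   0.291    0.0264]
 [211.     241.       0.5077   0.2905   0.0192]
 [206.     242.       0.5051   0.2991   0.0247]
 [207.     242.       0.5045   0.2964   0.0285]
 [208.     242.       0.505    0.2951   0.0252]
 [209.     242.       0.5049   0.2931   0.0253]
 [210.     242.       0.5048   0.2911   0.0258]
 [211.     242.       0.5057   0.2905   0.0193]
 [207.     243.       0.5033   0.2974   0.0233]
 [208.     243.       0.503    0.295    0.0257]
 [209.     243.       0.5031   0.2933   0.0244]
 [210.     243.       0.5036   0.292    0.021 ]]
vise h [0.0027 0.0599 0.0628 0.0652]
```

View zooms.

View pics/jigz.png

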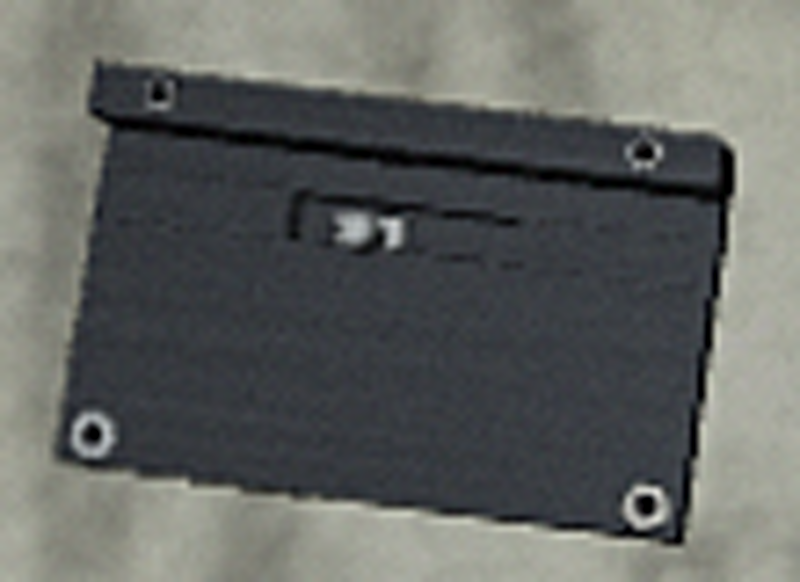

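View pics/brz.png

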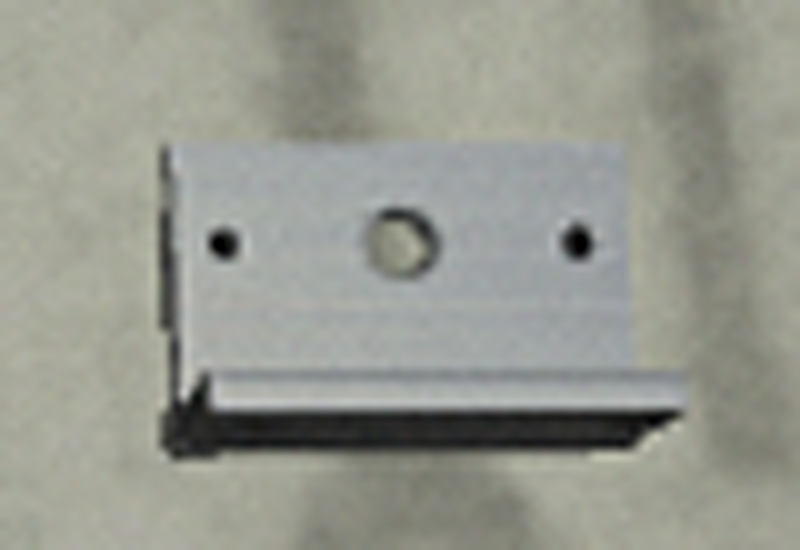

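View pics/jigs.png

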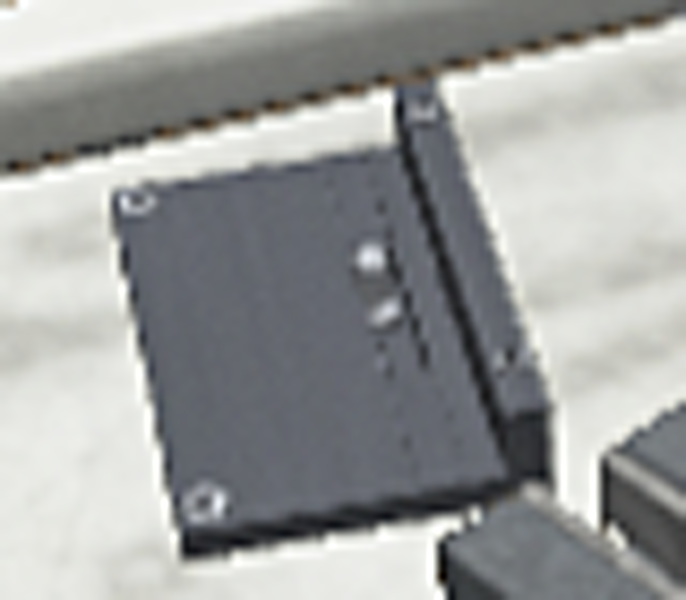

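View pics/brs.png

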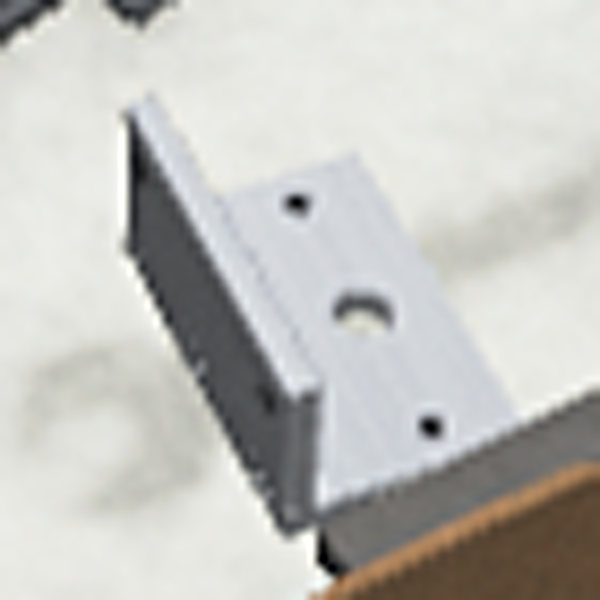

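```bash
cat > f.py <<'E'
from h import *
np.set_printoptions(precision=4,suppress=True)
p=viewer.read_camera('top'); q=viewer.read_camera('side')
def un(P,a,b,s): return (np.array(P,float)+.5)/s-.5+[a,b]
J=lambda P: un(P,160,210,7.2727)
B=lambda P: un(P,345,195,10.)
S=lambda P: un(P,190,155,8.5714)
T=lambda P: un(P,265,245,8.5714)
print('top bed screws',plane(p,J([(92,434),(645,506)]),.012))
print('top fence screws',plane(p,J([(159,93),(644,151)]),.034))
print('top bed near corners',plane(p,J([(58,458),(683,540)]),.012))
print('top fence front edge',plane(p,J([(110,122),(725,187)]),.034))
print('top pin',plane(p,J([(372,232)]),.025))
print('side bed screws',plane(q,S([(137,201),(205,502)]),.012))
print('side fence screws',plane(q,S([(424,110),(509,358)]),.034))
print('side near corners',plane(q,S([(113,193),(183,540)]),.012))
print('side fence front top',plane(q,S([(398,90),(503,412)]),.034))
print('side pin',plane(q,S([(378,255)]),.025))
print('br hole top',plane(p,B([(402,243)]),.008),'screws',plane(p,B([(223,243),(577,242)]),.008))
print('br upright top',plane(p,B([(208,375),(685,377),(208,409),(685,409)]),.05))
print('side hole',plane(q,T([(363,310)]),.008),'screws',plane(q,T([(297,203),(431,427)]),.008), 'upr',plane(q,T([(127,112),(152,95),(296,396),(322,388)]),.05))
E
python3 f.py
```

```text
top bed screws [[0.4547 0.3675 0.012 ]
 [0.4338 0.2189 0.012 ]]
top fence screws [[0.5427 0.3459 0.034 ]
 [0.5246 0.2166 0.034 ]]
top bed near corners [[0.4484 0.3766 0.012 ]
 [0.4247 0.2089 0.012 ]]
top fence front edge [[0.5352 0.3589 0.034 ]
 [0.5147 0.1954 0.034 ]]
top pin [[0.5059 0.2899 0.025 ]]
side bed screws [[0.454  0.3684 0.012 ]
 [0.4342 0.22   0.012 ]]
side fence screws [[0.5423 0.3482 0.034 ]
 [0.5241 0.2199 0.034 ]]
side near corners [[0.4482 0.3756 0.012 ]
 [0.4244 0.2069 0.012 ]]
side fence front top [[0.5385 0.3622 0.034 ]
 [0.5145 0.1979 0.034 ]]
side pin [[0.5089 0.2935 0.025 ]]
br hole top [[ 0.5464 -0.0481  0.008 ]] screws [[ 0.5471 -0.0129  0.008 ]
 [ 0.5458 -0.0825  0.008 ]]
br upright top [[ 0.5141 -0.0027  0.05  ]
 [ 0.5118 -0.0916  0.05  ]
 [ 0.5078 -0.0024  0.05  ]
 [ 0.5058 -0.0912  0.05  ]]
side hole [[ 0.5468 -0.0472  0.008 ]] screws [[ 0.5469 -0.0121  0.008 ]
 [ 0.5458 -0.0828  0.008 ]] upr [[ 0.5065 -0.0055  0.05  ]
 [ 0.5137 -0.003   0.05  ]
 [ 0.507  -0.0926  0.05  ]
 [ 0.5128 -0.0929  0.05  ]]
```

```bash
cat >> h.py <<'E'
from scipy.spatial.transform import Rotation as Ro
def go(pos,yaw_y):  # tool y heading (deg) in world, tool down
    s=get_state(); R0=Ro.from_quat(np.roll(s['orientation'],-1))
    a=np.radians(yaw_y); y=np.array([np.cos(a),np.sin(a),0]); z=np.array([0,0,-1.]); x=np.cross(y,z)
    R1=Ro.from_matrix(np.c_[x,y,z]); d=R0.inv().apply(np.array(pos)-s['tcp_pos'])*1000
    print('shift',d.round(1),'turn',np.degrees((R0.inv()*R1).as_rotvec()).round(2),'tcp',s['tcp_pos'].round(4),'clk',s['clock'],'F',s['wrist_force'].round(2),'gap',round(s['finger_gap'],4))
E
python3 - <<'E'
from h import *
np.set_printoptions(precision=4,suppress=True)
go([.510,-.047,.12],-1.3)
p=viewer.read_camera('top');q=viewer.read_camera('side')
print(proj(p,[.507,.295,.025]),proj(q,[[.507,.295,.025],[.507,.295,.012]]))
print('bright2 top on bed',plane(p,[(213.8,241.8)],.012),'side',plane(q,[(232.7,184.6)],.025),plane(q,[(234.2,190.9)],.025),plane(q,[(234.2,190.9)],.012))
for v in range(181,196): print(v,(pts(q,[(u,v) for u in range(227,242)])[:,2]*1000).round(0))
E
```

```text
shift [-481.5 -400.4  111.3] turn [ 0.01 -0.   66.1 ] tcp [0.2448 0.5203 0.2313] clk 1.1 F [-0.75  0.48  0.06] gap 0.0854
[[208.0947 240.9667]] [[232.743  184.1642]
 [233.174  188.299 ]]
bright2 top on bed [[0.5071 0.2864 0.012 ]] side [[0.5063 0.2933 0.025 ]] [[0.5016 0.2664 0.025 ]] [[0.506  0.2834 0.012 ]]
181 [12. 14. 13. 14. 10. 11. 13. 12. 13. 11. 12. 13. 12. 24. 34.]
182 [11. 12. 12. 11. 11. 13. 11. 13. 14. 12. 11. 14. 12. 21. 34.]
183 [14. 13. 12. 13. 13. 12. 12. 12. 11. 13. 11. 14. 11. 16. 30.]
184 [13. 12. 11. 11. 12. 25. 25. 25. 12. 13. 14. 12. 13. 12. 25.]
185 [11. 11. 12. 10. 25. 26. 25. 23.  7. 14. 13. 10. 14. 13. 19.]
186 [14. 12. 12. 11. 22. 24. 23. 25.  2. 12. 12. 11. 12. 12. 18.]
187 [14. 13. 12. 12. 12. 19. 22. 20.  4.  7. 14. 12. 10. 12. 12.]
188 [13. 12. 13. 12. 12. 17. 17. 17. 14.  2. 12. 13. 13. 14. 12.]
189 [13. 14. 13. 12. 13. 13. 13. 13. 13.  4. 10. 13. 13. 14. 14.]
190 [12. 14. 12. 12. 12. 12. 11. 11. 12.  4. 11. 14. 10. 13. 12.]
191 [12. 11. 13. 13. 12. 12.  8.  9.  8.  8.  4. 11. 13. 11. 11.]
192 [13. 12. 12. 12. 14. 13.  7.  9.  6.  7.  2. 10. 14. 11. 10.]
193 [14. 12. 11. 12. 11. 11. 12.  4.  4.  4.  2.  7. 12. 12. 12.]
194 [11. 12. 13. 12. 13. 11. 13.  4.  4.  2.  3.  6. 12. 11. 14.]
195 [13. 11. 10. 13. 13. 11. 13.  3.  3.  3.  3.  4. 10. 12. 12.]
```

{"op": "arm_command", "data": {
  "motion": [
    {"x":-48,"y":-40,"z":0,"rz":8,"hand":-1},
    {"x":-96,"y":-80,"z":10,"rz":17},
    {"x":-144,"y":-120,"z":20,"rz":26},
    {"x":-193,"y":-160,"z":30,"rz":35},
    {"x":-241,"y":-200,"z":40,"rz":44},
    {"x":-289,"y":-240,"z":50,"rz":53},
    {"x":-337,"y":-280,"z":60,"rz":60},
    {"x":-385,"y":-320,"z":70,"rz":66.1},
    {"x":-433,"y":-360,"z":80,"rz":66.1},
    {"x":-481.5,"y":-400.4,"z":90,"rz":66.1}
  ]
}}

```text
invalid input at $.motion[0]: expected keys x, y, z, rx, ry, rz, hand
```

Run:
```python
from h import *
go([.510,-.047,.02],-1.3)
```

```text
shift [-481.5 -400.5  211.3] turn [ 1.00e-02 -0.00e+00  6.61e+01] tcp [0.2448 0.5203 0.2313] clk 1.2 F [-0.22 -0.26  0.63] gap 0.0852
```

All keys are needed in every row.

{"op": "arm_command", "data": {
  "motion": [
    {"x":-48,"y":-40,"z":0,"rx":0,"ry":0,"rz":8,"hand":-1},
    {"x":-96,"y":-80,"z":10,"rx":0,"ry":0,"rz":17,"hand":-1},
    {"x":-144,"y":-120,"z":20,"rx":0,"ry":0,"rz":26,"hand":-1},
    {"x":-193,"y":-160,"z":30,"rx":0,"ry":0,"rz":35,"hand":-1},
    {"x":-241,"y":-200,"z":40,"rx":0,"ry":0,"rz":44,"hand":-1},
    {"x":-289,"y":-240,"z":50,"rx":0,"ry":0,"rz":53,"hand":-1},
    {"x":-337,"y":-280,"z":60,"rx":0,"ry":0,"rz":60,"hand":-1},
    {"x":-385,"y":-320,"z":70,"rx":0,"ry":0,"rz":66.1,"hand":-1},
    {"x":-433,"y":-360,"z":80,"rx":0,"ry":0,"rz":66.1,"hand":-1},
    {"x":-481.5,"y":-400.4,"z":90,"rx":0,"ry":0,"rz":66.1,"hand":-1}
  ]
}}

```text
clock: 2.45
tcp_pos: [0.5074, -0.0416, 0.1426]
orientation: [0.0, 0.715, 0.699, 0.0]
wrist_force: [1.7, 1.3, 0.0]
finger_gap: 0.0857
```

Run:
```python
from h import *
go([.510,-.047,.02],-1.3)
```

```text
shift [ -5.4   2.6 122.6] turn [ 0.07 -0.01 -0.02] tcp [ 0.5074 -0.0416  0.1426] clk 2.45 F [1.74 1.3  0.01] gap 0.0857
```

{"op": "arm_command", "data": {
  "motion": [
    {"x":0,"y":0,"z":40,"rx":0,"ry":0,"rz":0,"hand":-0.3},
    {"x":0,"y":0,"z":80,"rx":0,"ry":0,"rz":0,"hand":-0.3},
    {"x":0,"y":0,"z":105,"rx":0,"ry":0,"rz":0,"hand":-0.3},
    {"x":0,"y":0,"z":121,"rx":0,"ry":0,"rz":0,"hand":-0.3},
    {"x":0,"y":0,"z":121,"rx":0,"ry":0,"rz":0,"hand":-0.3},
    {"x":0,"y":0,"z":121,"rx":0,"ry":0,"rz":0,"hand":-0.3}
  ],
  "force": 40
}}

```text
clock: 3.2
tcp_pos: [0.5071, -0.0395, 0.0223]
orientation: [0.0, 0.715, 0.699, 0.0]
wrist_force: [0.1, -0.9, -0.1]
finger_gap: 0.056
```

Run:
```python
from h import *
go([.510,-.047,.02],-1.3)
q=viewer.read_camera('side'); cr=q['image'][190:350,220:390]; cv2.imwrite('pics/g1.png',cv2.cvtColor(cv2.resize(cr,None,fx=3.5,fy=3.5,interpolation=cv2.INTER_CUBIC),cv2.COLOR_RGB2BGR))
```

```text
shift [-7.4  3.1  2.3] turn [0.05 0.01 0.01] tcp [ 0.5071 -0.0395  0.0223] clk 3.2 F [ 0.06 -0.89 -0.11] gap 0.056
```

View pics/g1.png

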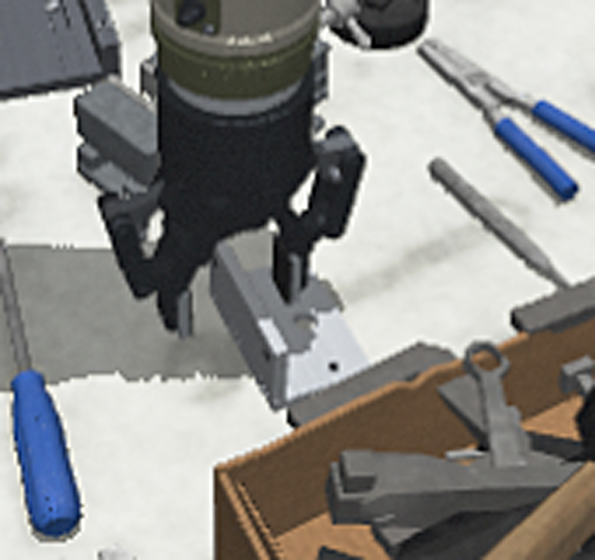

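{"op": "arm_command", "data": {
  "motion": [
    {"x":-7.4,"y":3.1,"z":2.3,"rx":0,"ry":0,"rz":0,"hand":-0.3},
    {"x":-7.4,"y":3.1,"z":2.3,"rx":0,"ry":0,"rz":0,"hand":-0.3},
    {"x":-7.4,"y":3.1,"z":2.3,"rx":0,"ry":0,"rz":0,"hand":-0.3}
  ]
}}

```text
clock: 3.62
tcp_pos: [0.5096, -0.0471, 0.0195]
orientation: [0.0, 0.715, 0.699, 0.0]
wrist_force: [0.0, -0.2, -0.9]
finger_gap: 0.0558
```

Run:
```python
from h import *
go([.510,-.047,.02],-1.3)
```

```text
shift [ 0.1  0.4 -0.5] turn [ 0.02 -0.   -0.02] tcp [ 0.5096 -0.0471  0.0195] clk 3.625 F [ 0.04 -0.21 -0.89] gap 0.0558
```

{"op": "arm_command", "data": {
  "motion": [
    {"x":0,"y":0,"z":0,"rx":0,"ry":0,"rz":0,"hand":0.3},
    {"x":0,"y":0,"z":0,"rx":0,"ry":0,"rz":0,"hand":0.6},
    {"x":0,"y":0,"z":0,"rx":0,"ry":0,"rz":0,"hand":1},
    {"x":0,"y":0,"z":0,"rx":0,"ry":0,"rz":0,"hand":1},
    {"x":0,"y":0,"z":0,"rx":0,"ry":0,"rz":0,"hand":1},
    {"x":0,"y":0,"z":0,"rx":0,"ry":0,"rz":0,"hand":1}
  ],
  "force": 80
}}

```text
clock: 4.38
tcp_pos: [0.5098, -0.0469, 0.0194]
orientation: [0.0, 0.715, 0.699, 0.0]
wrist_force: [1.6, 1.1, 0.5]
finger_gap: 0.0068
```

Run:
```python
from h import *
go([.510,-.047,.13],-1.3)
```

```text
shift [-1.000e-01  2.000e-01 -1.106e+02] turn [ 0.04 -0.01  0.01] tcp [ 0.5098 -0.0469  0.0194] clk 4.375 F [1.56 1.13 0.52] gap 0.0068
```

{"op": "arm_command", "data": {
  "motion": [
    {"x":0,"y":0,"z":-10,"rx":0,"ry":0,"rz":0,"hand":1},
    {"x":0,"y":0,"z":-40,"rx":0,"ry":0,"rz":0,"hand":1},
    {"x":0,"y":0,"z":-80,"rx":0,"ry":0,"rz":0,"hand":1},
    {"x":0,"y":0,"z":-110,"rx":0,"ry":0,"rz":0,"hand":1},
    {"x":0,"y":0,"z":-110,"rx":0,"ry":0,"rz":0,"hand":1},
    {"x":0,"y":0,"z":-110,"rx":0,"ry":0,"rz":0,"hand":1}
  ]
}}

```text
clock: 5.12
tcp_pos: [0.5086, -0.0467, 0.1285]
orientation: [-0.001, 0.715, 0.699, -0.0]
wrist_force: [-1.2, -0.0, -2.7]
finger_gap: 0.0068
```

Run:
```python
from h import *
go([.510,-.047,.13],-1.3)
print(get_state()['ft_torque'])
q=viewer.read_camera('side'); cr=q['image'][130:300,240:410]; cv2.imwrite('pics/g2.png',cv2.cvtColor(cv2.resize(cr,None,fx=3.5,fy=3.5,interpolation=cv2.INTER_CUBIC),cv2.COLOR_RGB2BGR))
```

```text
shift [-0.2  1.4 -1.5] turn [-0.09 -0.02  0.  ] tcp [ 0.5086 -0.0467  0.1285] clk 5.125 F [-1.17 -0.04 -2.67] gap 0.0068
[ 0.02537053  0.07017586 -0.01827944]
```

View pics/g2.png

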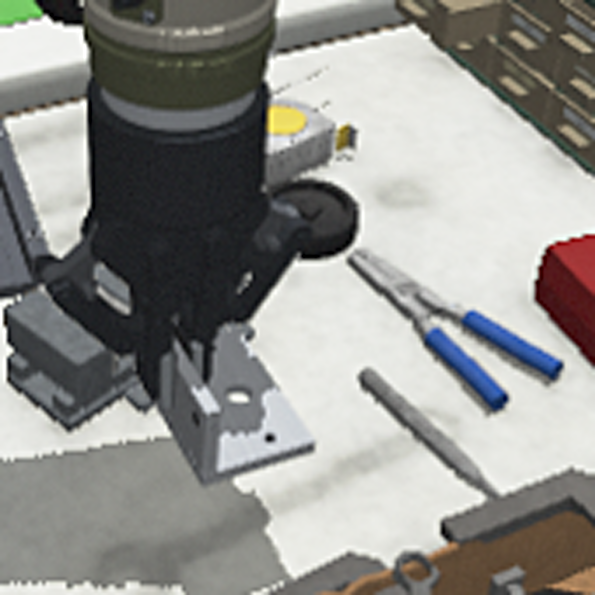

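Run:
```python
from h import *
np.set_printoptions(precision=4,suppress=True)
q=viewer.read_camera('side')
U=lambda P:(np.array(P,float)+.5)/3.5-.5+[240,130]
print(plane(q,U([(237,396),(270,437),(313,446),(210,472)]),.117), pts(q,U([(265,410),(290,440)])))
go([.4711,.2990,.13],-8)
```

```text
[[ 0.5413 -0.0504  0.117 ]
 [ 0.5434 -0.0821  0.117 ]
 [ 0.5596 -0.0957  0.117 ]
 [ 0.5069 -0.0909  0.117 ]] [[ 0.5503 -0.0636  0.1156]
 [ 0.552  -0.0867  0.1157]]
shift [344.7 -44.9  -1.9] turn [-0.18 -0.03  6.7 ] tcp [ 0.5082 -0.0466  0.1278] clk 5.225 F [ 0.62  0.59 -2.34] gap 0.0069
```

Run:
```python
from h import *
go([.4641,.2921,.11],-8)
```

```text
shift [337.6 -51.7  18.2] turn [-0.18 -0.03  6.7 ] tcp [ 0.5082 -0.0466  0.1278] clk 5.225 F [ 0.62  0.59 -2.34] gap 0.0069
```

{"op": "arm_command", "data": {
  "motion": [
    {"x":30,"y":-4,"z":-4,"rx":0,"ry":0,"rz":0.5,"hand":1},
    {"x":75,"y":-10,"z":-6,"rx":0,"ry":0,"rz":1.5,"hand":1},
    {"x":125,"y":-19,"z":-6,"rx":0,"ry":0,"rz":2.5,"hand":1},
    {"x":175,"y":-27,"z":-6,"rx":0,"ry":0,"rz":3.5,"hand":1},
    {"x":225,"y":-34,"z":-6,"rx":0,"ry":0,"rz":4.5,"hand":1},
    {"x":275,"y":-42,"z":-4,"rx":0,"ry":0,"rz":5.5,"hand":1},
    {"x":315,"y":-48,"z":4,"rx":0,"ry":0,"rz":6.2,"hand":1},
    {"x":337.6,"y":-51.7,"z":16,"rx":0,"ry":0,"rz":6.7,"hand":1},
    {"x":337.6,"y":-51.7,"z":18,"rx":0,"ry":0,"rz":6.7,"hand":1},
    {"x":337.6,"y":-51.7,"z":18,"rx":0,"ry":0,"rz":6.7,"hand":1}
  ]
}}

```text
clock: 6.48
tcp_pos: [0.4647, 0.291, 0.1103]
orientation: [-0.0, 0.755, 0.656, -0.001]
wrist_force: [-0.6, -0.3, -1.7]
finger_gap: 0.0069
```

```bash
cat > look.py <<'E'
import sys
from h import *
np.set_printoptions(precision=4,suppress=True)
n=sys.argv[1]
p=viewer.read_camera('top'); q=viewer.read_camera('side')
a=p['image'][190:310,150:290]; b=q['image'][130:250,170:310]
im=np.hstack([cv2.resize(a,(399,342),interpolation=cv2.INTER_CUBIC),cv2.resize(b,(399,342),interpolation=cv2.INTER_CUBIC)])
cv2.imwrite('pics/%s.png'%n,cv2.cvtColor(im,cv2.COLOR_RGB2BGR))
E
python3 look.py h1
python3 - <<'E'
from h import *
go([.4641,.2921,.05],-8)
print(get_state()['ft_torque'])
E
```

```text
shift [ 1.1 -1.6 61.2] turn [-0.02  0.02 -0.07] tcp [0.4655 0.2908 0.1112] clk 6.575 F [ 0.1  -0.28 -2.08] gap 0.0067
[ 0.00910142  0.02315103 -0.02234971]
```

View pics/h1.png

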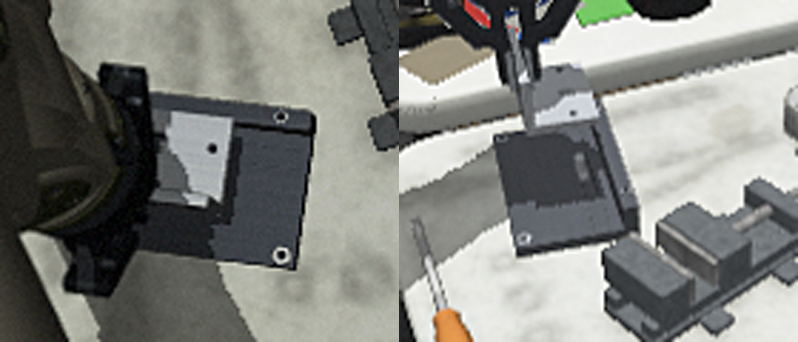

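The leaf hovers over the jig, with its right-hand screw hole visible at (213,148). I check its position against what the grip should give.

Run:
```python
from h import *
np.set_printoptions(precision=4,suppress=True)
p=viewer.read_camera('top'); q=viewer.read_camera('side')
U=lambda P,o:(np.array(P,float)+.5)/2.85-.5+o
s=get_state(); t=s['tcp_pos']; a=np.radians(-8); ex=np.array([np.cos(a),np.sin(a),0]); ey=np.array([-ex[1],ex[0],0])
for lab,P in [('top',plane(p,U([(213,148),(236,118)],[150,190]),t[2]-.0194+.008)),('side',plane(q,U([(573-399,112),(605-399,123)],[170,130]),t[2]-.0194+.008))]:
    d=P-t; print(lab,(d@ex)*1000,(d@ey)*1000,'expect x 36,56 y -35,-45')
uv,X=cloud(p); m=(uv[:,0]>205)&(uv[:,0]<232)&(uv[:,1]>229)&(uv[:,1]<262)&(X[:,2]>.08)&(X[:,2]<.12)
A=np.c_[(X[m]-t)@ex,(X[m]-t)@ey,np.ones(m.sum())]; print(m.sum(),np.linalg.lstsq(A,X[m,2]-t[2]+.0194,rcond=None)[0])
```

```text
top [33.4361 53.6049] [-36.1496 -47.5344] expect x 36,56 y -35,-45
side [34.1986 56.2468] [-34.3732 -57.0956] expect x 36,56 y -35,-45
660 [-0.0168  0.0137  0.0089]
```

{"op": "arm_command", "data": {
  "motion": [
    {"x":0.5,"y":-1,"z":20,"rx":0,"ry":0,"rz":0,"hand":1},
    {"x":0.5,"y":-1,"z":40,"rx":0,"ry":0,"rz":0,"hand":1},
    {"x":0.5,"y":-1,"z":55,"rx":0,"ry":0,"rz":0,"hand":1},
    {"x":0.5,"y":-1,"z":63,"rx":0,"ry":0,"rz":0,"hand":1},
    {"x":0.5,"y":-1,"z":63,"rx":0,"ry":0,"rz":0,"hand":1},
    {"x":0.5,"y":-1,"z":63,"rx":0,"ry":0,"rz":0,"hand":1}
  ]
}}

```text
clock: 7.42
tcp_pos: [0.4651, 0.2926, 0.049]
orientation: [0.0, 0.755, 0.656, 0.001]
wrist_force: [0.2, 1.1, -2.0]
finger_gap: 0.0073
```

```bash
cat > st.py <<'E'
from h import *
np.set_printoptions(precision=2,suppress=True)
s=get_state(); t=s['tcp_pos']; a=np.radians(-8); ex=np.array([np.cos(a),np.sin(a),0]); ey=np.array([-ex[1],ex[0],0])
d=t-np.array([.4711,.2992,0])
F=s['wrist_force']
print('clk',s['clock'],'rel nominal seat: x %.2f y %.2f  under-z %.2f mm'%(d@ex*1000,d@ey*1000,t[2]*1000-19.4),'Fx %.2f Fy %.2f Fz %.2f'%(F@ex,F@ey,F[2]),'tq',s['ft_torque'])
go([.4711,.2992,t[2]],-8)
E
python3 st.py
```

```text
clk 7.425 rel nominal seat: x -5.05 y -7.37  under-z 29.56 mm Fx 0.01 Fy 1.13 Fz -2.04 tq [0.01 0.02 0.04]
shift [7.4 5.  0. ] turn [ 0.06 -0.04 -0.  ] tcp [0.47 0.29 0.05] clk 7.425 F [ 0.16  1.12 -2.04] gap 0.0073
```

{"op": "arm_command", "data": {
  "motion": [
    {"x":0,"y":1,"z":1.5,"rx":0,"ry":0,"rz":0,"hand":1},
    {"x":0,"y":2,"z":1.5,"rx":0,"ry":0,"rz":0,"hand":1},
    {"x":0,"y":3,"z":1.5,"rx":0,"ry":0,"rz":0,"hand":1},
    {"x":0,"y":4,"z":1.5,"rx":0,"ry":0,"rz":0,"hand":1},
    {"x":0,"y":4,"z":1.5,"rx":0,"ry":0,"rz":0,"hand":1}
  ]
}}

```text
clock: 8.05
tcp_pos: [0.4686, 0.2918, 0.0469]
orientation: [0.0, 0.755, 0.656, 0.0]
wrist_force: [-0.1, 0.4, -3.0]
finger_gap: 0.0068
```

```bash
python3 st.py; python3 look.py h2
```

```text
clk 8.05 rel nominal seat: x -1.42 y -7.66  under-z 27.47 mm Fx -0.17 Fy 0.40 Fz -2.96 tq [-0.02  0.06 -0.04]
shift [7.7 1.4 0. ] turn [ 0.01 -0.01 -0.01] tcp [0.47 0.29 0.05] clk 8.05 F [-0.11  0.42 -2.96] gap 0.0068
```

View pics/h2.png

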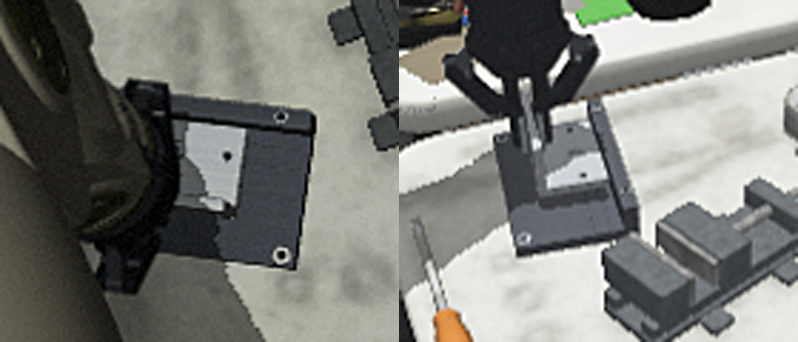

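The leaf's edge is now close to the fence, in the left panel at about (245,125), with no contact yet. I continue gently.

{"op": "arm_command", "data": {
  "motion": [
    {"x":0,"y":0.7,"z":0,"rx":0,"ry":0,"rz":0,"hand":1},
    {"x":0,"y":1.4,"z":0,"rx":0,"ry":0,"rz":0,"hand":1},
    {"x":0,"y":2,"z":0,"rx":0,"ry":0,"rz":0,"hand":1},
    {"x":0,"y":2,"z":0,"rx":0,"ry":0,"rz":0,"hand":1}
  ]
}}

```text
clock: 8.65
tcp_pos: [0.4706, 0.2915, 0.0468]
orientation: [-0.0, 0.755, 0.656, 0.0]
wrist_force: [0.3, 1.5, -2.5]
finger_gap: 0.0069
```

```bash
python3 st.py
```

```text
clk 8.65 rel nominal seat: x 0.53 y -7.67  under-z 27.42 mm Fx 0.06 Fy 1.52 Fz -2.46 tq [0.01 0.02 0.01]
shift [ 7.7 -0.5  0. ] turn [ 0.   -0.01 -0.  ] tcp [0.47 0.29 0.05] clk 8.65 F [ 0.27  1.49 -2.46] gap 0.0069
```

{"op": "arm_command", "data": {
  "motion": [
    {"x":0,"y":0.5,"z":0,"rx":0,"ry":0,"rz":0,"hand":1},
    {"x":0,"y":1,"z":0,"rx":0,"ry":0,"rz":0,"hand":1},
    {"x":0,"y":1.5,"z":0,"rx":0,"ry":0,"rz":0,"hand":1},
    {"x":0,"y":1.5,"z":0,"rx":0,"ry":0,"rz":0,"hand":1}
  ]
}}

```text
clock: 9.15
tcp_pos: [0.472, 0.2913, 0.0468]
orientation: [-0.0, 0.755, 0.656, 0.0]
wrist_force: [0.1, 0.2, -1.6]
finger_gap: 0.0068
```

```bash
python3 st.py
```

```text
clk 9.15 rel nominal seat: x 1.99 y -7.67  under-z 27.44 mm Fx 0.10 Fy 0.18 Fz -1.57 tq [-0.02  0.06 -0.  ]
shift [ 7.7 -2.   0. ] turn [ 0.   -0.01 -0.  ] tcp [0.47 0.29 0.05] clk 9.15 F [ 0.12  0.16 -1.57] gap 0.0068
```

{"op": "arm_command", "data": {
  "motion": [
    {"x":0,"y":0.4,"z":0,"rx":0,"ry":0,"rz":0,"hand":1},
    {"x":0,"y":0.8,"z":0,"rx":0,"ry":0,"rz":0,"hand":1},
    {"x":0,"y":1.2,"z":0,"rx":0,"ry":0,"rz":0,"hand":1},
    {"x":0,"y":1.2,"z":0,"rx":0,"ry":0,"rz":0,"hand":1}
  ]
}}

```text
clock: 9.65
tcp_pos: [0.4722, 0.2912, 0.0468]
orientation: [-0.001, 0.755, 0.656, -0.001]
wrist_force: [-5.3, 0.5, 1.8]
finger_gap: 0.0065
```

```bash
python3 st.py; python3 look.py h3
```

```text
clk 9.65 rel nominal seat: x 2.16 y -7.73  under-z 27.36 mm Fx -5.34 Fy -0.20 Fz 1.83 tq [0.2  1.01 0.01]
shift [ 7.7 -2.2  0. ] turn [-0.1  -0.    0.02] tcp [0.47 0.29 0.05] clk 9.65 F [-5.32  0.54  1.83] gap 0.0065
```

View pics/h3.png

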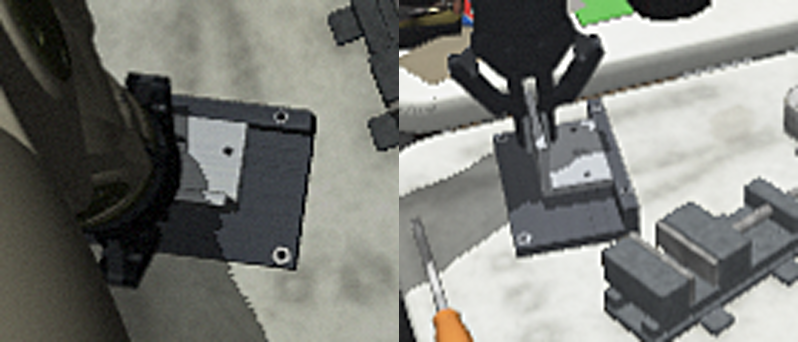

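Fence contact felt: Fx is -5 N at x ≈ +2.1 mm. I back off about 1.3 mm so the bracket stands about 0.3 mm clear, then lower onto the pin tip.

{"op": "arm_command", "data": {
  "motion": [
    {"x":0,"y":-1.3,"z":0,"rx":0,"ry":0,"rz":0,"hand":1},
    {"x":0,"y":-1.3,"z":0.7,"rx":0,"ry":0,"rz":0,"hand":1},
    {"x":0,"y":-1.3,"z":1.4,"rx":0,"ry":0,"rz":0,"hand":1},
    {"x":0,"y":-1.3,"z":2,"rx":0,"ry":0,"rz":0,"hand":1},
    {"x":0,"y":-1.3,"z":2,"rx":0,"ry":0,"rz":0,"hand":1}
  ]
}}

```text
clock: 10.38
tcp_pos: [0.4721, 0.2913, 0.0448]
orientation: [0.0, 0.755, 0.656, 0.0]
wrist_force: [-0.9, 0.5, -2.5]
finger_gap: 0.0069
```

```bash
python3 st.py
```

```text
clk 10.375 rel nominal seat: x 2.08 y -7.64  under-z 25.35 mm Fx -1.01 Fy 0.39 Fz -2.47 tq [0.08 0.18 0.01]
shift [ 7.6 -2.1  0. ] turn [ 0.02 -0.01 -0.01] tcp [0.47 0.29 0.04] clk 10.375 F [-0.94  0.53 -2.47] gap 0.0069
```

{"op": "arm_command", "data": {
  "motion": [
    {"x":0,"y":-0.3,"z":0.5,"rx":0,"ry":0,"rz":0,"hand":1},
    {"x":0,"y":-0.3,"z":1,"rx":0,"ry":0,"rz":0,"hand":1},
    {"x":0,"y":-0.3,"z":1.4,"rx":0,"ry":0,"rz":0,"hand":1},
    {"x":0,"y":-0.3,"z":1.4,"rx":0,"ry":0,"rz":0,"hand":1}
  ]
}}

```text
clock: 10.88
tcp_pos: [0.472, 0.2914, 0.0442]
orientation: [0.0, 0.755, 0.656, 0.001]
wrist_force: [-2.7, -0.4, 4.9]
finger_gap: 0.0071
```

```bash
python3 st.py
```

```text
clk 10.875 rel nominal seat: x 1.93 y -7.56  under-z 24.80 mm Fx -2.64 Fy -0.77 Fz 4.85 tq [-0.21  0.3  -0.03]
shift [ 7.6 -1.9  0. ] turn [ 0.07 -0.02 -0.  ] tcp [0.47 0.29 0.04] clk 10.875 F [-2.73 -0.4   4.85] gap 0.0071
```

Pin tip contact felt at underside z ≈ 24.8 mm, as expected. I ease the pressure and slide in +y along the fence.

{"op": "arm_command", "data": {
  "motion": [
    {"x":0.5,"y":0,"z":-0.4,"rx":0,"ry":0,"rz":0,"hand":1},
    {"x":1.5,"y":0,"z":-0.4,"rx":0,"ry":0,"rz":0,"hand":1},
    {"x":2.5,"y":0,"z":-0.4,"rx":0,"ry":0,"rz":0,"hand":1},
    {"x":3.5,"y":0,"z":-0.4,"rx":0,"ry":0,"rz":0,"hand":1},
    {"x":4,"y":0,"z":-0.4,"rx":0,"ry":0,"rz":0,"hand":1},
    {"x":4,"y":0,"z":-0.4,"rx":0,"ry":0,"rz":0,"hand":1}
  ]
}}

```text
clock: 11.62
tcp_pos: [0.472, 0.2936, 0.0441]
orientation: [0.001, 0.755, 0.656, -0.001]
wrist_force: [-2.7, -6.5, 7.2]
finger_gap: 0.0067
```

```bash
python3 st.py
```

```text
clk 11.625 rel nominal seat: x 1.65 y -5.40  under-z 24.66 mm Fx -1.79 Fy -6.79 Fz 7.25 tq [-1.57  0.31 -0.21]
shift [ 5.4 -1.7 -0. ] turn [ 0.03  0.2  -0.08] tcp [0.47 0.29 0.04] clk 11.625 F [-2.72 -6.47  7.25] gap 0.0067
```

{"op": "arm_command", "data": {
  "motion": [
    {"x":0,"y":0,"z":-0.4,"rx":0,"ry":0,"rz":0,"hand":1},
    {"x":0,"y":0,"z":-0.8,"rx":0,"ry":0,"rz":0,"hand":1},
    {"x":0,"y":0,"z":-0.8,"rx":0,"ry":0,"rz":0,"hand":1}
  ]
}}

```text
clock: 12.0
tcp_pos: [0.4722, 0.2956, 0.0443]
orientation: [-0.0, 0.755, 0.656, 0.0]
wrist_force: [1.1, -1.2, -1.6]
finger_gap: 0.0071
```

```bash
python3 st.py
```

```text
clk 12.0 rel nominal seat: x 1.62 y -3.37  under-z 24.90 mm Fx 1.23 Fy -1.08 Fz -1.57 tq [-0.11 -0.14 -0.03]
shift [ 3.4 -1.6  0. ] turn [-0.   -0.03  0.01] tcp [0.47 0.3  0.04] clk 12.0 F [ 1.07 -1.24 -1.57] gap 0.0071
```

Just friction. I carry on with a lighter touch.

{"op": "arm_command", "data": {
  "motion": [
    {"x":0.4,"y":0,"z":0.3,"rx":0,"ry":0,"rz":0,"hand":1},
    {"x":0.8,"y":0,"z":0.3,"rx":0,"ry":0,"rz":0,"hand":1},
    {"x":1.2,"y":0,"z":0.3,"rx":0,"ry":0,"rz":0,"hand":1},
    {"x":1.6,"y":0,"z":0.3,"rx":0,"ry":0,"rz":0,"hand":1},
    {"x":1.6,"y":0,"z":0.3,"rx":0,"ry":0,"rz":0,"hand":1}
  ]
}}

```text
clock: 12.62
tcp_pos: [0.4722, 0.297, 0.0442]
orientation: [-0.0, 0.755, 0.656, -0.0]
wrist_force: [-0.2, -0.7, -1.7]
finger_gap: 0.0064
```

```bash
python3 st.py
```

```text
clk 12.625 rel nominal seat: x 1.37 y -2.01  under-z 24.79 mm Fx -0.13 Fy -0.68 Fz -1.72 tq [0.03 0.05 0.05]
shift [ 2.  -1.4  0. ] turn [-0.02 -0.    0.01] tcp [0.47 0.3  0.04] clk 12.625 F [-0.23 -0.65 -1.72] gap 0.0064
```

{"op": "arm_command", "data": {
  "motion": [
    {"x":0.3,"y":0.2,"z":0.4,"rx":0,"ry":0,"rz":0,"hand":1},
    {"x":0.6,"y":0.2,"z":0.4,"rx":0,"ry":0,"rz":0,"hand":1},
    {"x":0.9,"y":0.2,"z":0.4,"rx":0,"ry":0,"rz":0,"hand":1},
    {"x":1.2,"y":0.2,"z":0.4,"rx":0,"ry":0,"rz":0,"hand":1},
    {"x":1.2,"y":0.2,"z":0.4,"rx":0,"ry":0,"rz":0,"hand":1}
  ]
}}

```text
clock: 13.25
tcp_pos: [0.4727, 0.2981, 0.0439]
orientation: [-0.0, 0.755, 0.656, 0.0]
wrist_force: [0.3, 1.1, -1.2]
finger_gap: 0.0067
```

```bash
python3 st.py
```

```text
clk 13.25 rel nominal seat: x 1.72 y -0.84  under-z 24.53 mm Fx 0.13 Fy 1.14 Fz -1.17 tq [-0.    0.02  0.01]
shift [ 0.8 -1.7  0. ] turn [ 0.   -0.01  0.  ] tcp [0.47 0.3  0.04] clk 13.25 F [ 0.28  1.12 -1.17] gap 0.0067
```

{"op": "arm_command", "data": {
  "motion": [
    {"x":0.3,"y":0,"z":0.4,"rx":0,"ry":0,"rz":0,"hand":1},
    {"x":0.3,"y":0,"z":0.8,"rx":0,"ry":0,"rz":0,"hand":1},
    {"x":0.3,"y":0,"z":0.8,"rx":0,"ry":0,"rz":0,"hand":1}
  ]
}}

```text
clock: 13.62
tcp_pos: [0.4727, 0.2984, 0.0431]
orientation: [-0.0, 0.755, 0.656, 0.0]
wrist_force: [0.2, -0.3, -1.9]
finger_gap: 0.0063
```

```bash
python3 st.py
```

```text
clk 13.625 rel nominal seat: x 1.70 y -0.57  under-z 23.68 mm Fx 0.26 Fy -0.29 Fz -1.90 tq [ 0.02  0.01 -0.06]
shift [ 0.6 -1.7  0. ] turn [-0. -0.  0.] tcp [0.47 0.3  0.04] clk 13.625 F [ 0.21 -0.32 -1.9 ] gap 0.0063
```

The underside is at 23.7 mm with no upward force, so the hole is starting over the pin. I go down slowly.

{"op": "arm_command", "data": {
  "motion": [
    {"x":0.2,"y":0,"z":0.5,"rx":0,"ry":0,"rz":0,"hand":1},
    {"x":0.2,"y":0,"z":1,"rx":0,"ry":0,"rz":0,"hand":1},
    {"x":0.2,"y":0,"z":1.5,"rx":0,"ry":0,"rz":0,"hand":1},
    {"x":0.2,"y":0,"z":2,"rx":0,"ry":0,"rz":0,"hand":1},
    {"x":0.2,"y":0,"z":2,"rx":0,"ry":0,"rz":0,"hand":1}
  ]
}}

```text
clock: 14.25
tcp_pos: [0.4727, 0.2986, 0.0411]
orientation: [-0.0, 0.755, 0.656, 0.0]
wrist_force: [-1.2, -1.6, -2.3]
finger_gap: 0.007
```

```bash
python3 st.py
```

```text
clk 14.25 rel nominal seat: x 1.71 y -0.38  under-z 21.68 mm Fx -0.98 Fy -1.75 Fz -2.34 tq [-0.01  0.01 -0.  ]
shift [ 0.4 -1.7  0. ] turn [-0. -0.  0.] tcp [0.47 0.3  0.04] clk 14.25 F [-1.21 -1.59 -2.34] gap 0.007
```

{"op": "arm_command", "data": {
  "motion": [
    {"x":0,"y":0,"z":0.8,"rx":0,"ry":0,"rz":0,"hand":1},
    {"x":0,"y":0,"z":1.6,"rx":0,"ry":0,"rz":0,"hand":1},
    {"x":0,"y":0,"z":2.4,"rx":0,"ry":0,"rz":0,"hand":1},
    {"x":0,"y":0,"z":3.2,"rx":0,"ry":0,"rz":0,"hand":1},
    {"x":0,"y":0,"z":4,"rx":0,"ry":0,"rz":0,"hand":1},
    {"x":0,"y":0,"z":4,"rx":0,"ry":0,"rz":0,"hand":1}
  ]
}}

```text
clock: 15.0
tcp_pos: [0.4727, 0.2986, 0.037]
orientation: [-0.0, 0.755, 0.656, -0.0]
wrist_force: [0.2, 0.0, -2.1]
finger_gap: 0.0068
```

```bash
python3 st.py
```

```text
clk 15.0 rel nominal seat: x 1.70 y -0.41  under-z 17.64 mm Fx 0.18 Fy 0.05 Fz -2.06 tq [ 0.03  0.03 -0.01]
shift [ 0.4 -1.7  0. ] turn [-0.  0.  0.] tcp [0.47 0.3  0.04] clk 15.0 F [ 0.18  0.02 -2.06] gap 0.0068
```

{"op": "arm_command", "data": {
  "motion": [
    {"x":0,"y":0,"z":1,"rx":0,"ry":0,"rz":0,"hand":1},
    {"x":0,"y":0,"z":2,"rx":0,"ry":0,"rz":0,"hand":1},
    {"x":0,"y":0,"z":3,"rx":0,"ry":0,"rz":0,"hand":1},
    {"x":0,"y":0,"z":4,"rx":0,"ry":0,"rz":0,"hand":1},
    {"x":0,"y":0,"z":4.5,"rx":0,"ry":0,"rz":0,"hand":1},
    {"x":0,"y":0,"z":4.5,"rx":0,"ry":0,"rz":0,"hand":1}
  ]
}}

```text
clock: 15.75
tcp_pos: [0.4727, 0.2986, 0.0326]
orientation: [-0.0, 0.755, 0.656, -0.0]
wrist_force: [-0.8, 0.3, -1.9]
finger_gap: 0.0076
```

```bash
python3 st.py
```

```text
clk 15.75 rel nominal seat: x 1.70 y -0.39  under-z 13.17 mm Fx -0.85 Fy 0.15 Fz -1.86 tq [0.04 0.04 0.  ]
shift [ 0.4 -1.7  0. ] turn [-0.  0.  0.] tcp [0.47 0.3  0.03] clk 15.75 F [-0.82  0.27 -1.86] gap 0.0076
```

{"op": "arm_command", "data": {
  "motion": [
    {"x":0,"y":0,"z":0.5,"rx":0,"ry":0,"rz":0,"hand":1},
    {"x":0,"y":0,"z":1,"rx":0,"ry":0,"rz":0,"hand":1},
    {"x":0,"y":0,"z":1.5,"rx":0,"ry":0,"rz":0,"hand":1},
    {"x":0,"y":0,"z":1.5,"rx":0,"ry":0,"rz":0,"hand":1}
  ]
}}

```text
clock: 16.25
tcp_pos: [0.4727, 0.2986, 0.0315]
orientation: [0.0, 0.755, 0.656, 0.0]
wrist_force: [-2.2, -1.2, 2.4]
finger_gap: 0.0066
```

```bash
python3 st.py; python3 look.py h4
```

```text
clk 16.25 rel nominal seat: x 1.69 y -0.34  under-z 12.06 mm Fx -1.98 Fy -1.48 Fz 2.43 tq [-0.15  0.25  0.03]
shift [ 0.3 -1.7 -0. ] turn [ 0.01 -0.01  0.  ] tcp [0.47 0.3  0.03] clk 16.25 F [-2.17 -1.19  2.43] gap 0.0066
```

View pics/h4.png

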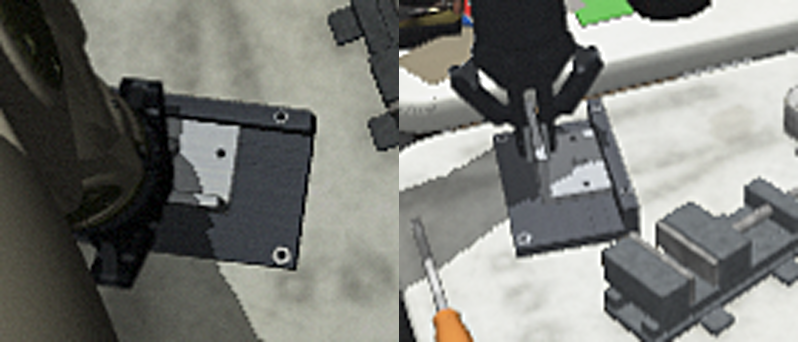

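{"op": "arm_command", "data": {
  "motion": [
    {"x":0,"y":0,"z":0.5,"rx":0,"ry":0,"rz":0,"hand":1},
    {"x":0,"y":0,"z":1,"rx":0,"ry":0,"rz":0,"hand":1},
    {"x":0,"y":0,"z":1,"rx":0,"ry":0,"rz":0,"hand":1}
  ]
}}

```text
clock: 16.73
tcp_pos: [0.4727, 0.2987, 0.0314]
orientation: [0.0, 0.755, 0.656, 0.0]
wrist_force: [-4.3, -1.1, 9.7]
finger_gap: 0.0068
```

```bash
python3 st.py
```

```text
clk 16.725 rel nominal seat: x 1.64 y -0.32  under-z 11.96 mm Fx -4.06 Fy -1.72 Fz 9.65 tq [-0.35  0.73  0.01]
shift [ 0.3 -1.6 -0. ] turn [ 0.03 -0.02  0.01] tcp [0.47 0.3  0.03] clk 16.725 F [-4.26 -1.14  9.65] gap 0.0068
```

{"op": "arm_command", "data": {
  "motion": [
    {"x":0,"y":0,"z":-0.7,"rx":0,"ry":0,"rz":0,"hand":1},
    {"x":0,"y":0,"z":-1.2,"rx":0,"ry":0,"rz":0,"hand":1},
    {"x":0,"y":0,"z":-1.2,"rx":0,"ry":0,"rz":0,"hand":0.7},
    {"x":0,"y":0,"z":-1.2,"rx":0,"ry":0,"rz":0,"hand":0.4},
    {"x":0,"y":0,"z":-1.2,"rx":0,"ry":0,"rz":0,"hand":0.3},
    {"x":0,"y":0,"z":-1.2,"rx":0,"ry":0,"rz":0,"hand":0.3},
    {"x":0,"y":0,"z":-1.2,"rx":0,"ry":0,"rz":0,"hand":0.3}
  ],
  "force": 20
}}

```text
clock: 17.6
tcp_pos: [0.4728, 0.2986, 0.0313]
orientation: [-0.0, 0.755, 0.656, 0.0]
wrist_force: [0.1, 0.3, 0.4]
finger_gap: 0.0303
```

```bash
python3 st.py; python3 look.py h5
```

```text
clk 17.6 rel nominal seat: x 1.78 y -0.32  under-z 11.91 mm Fx 0.01 Fy 0.35 Fz 0.41 tq [-0.02  0.01 -0.05]
shift [ 0.3 -1.8 -0. ] turn [ 0.   -0.01  0.  ] tcp [0.47 0.3  0.03] clk 17.6 F [0.06 0.35 0.41] gap 0.0303
```

View pics/h5.png

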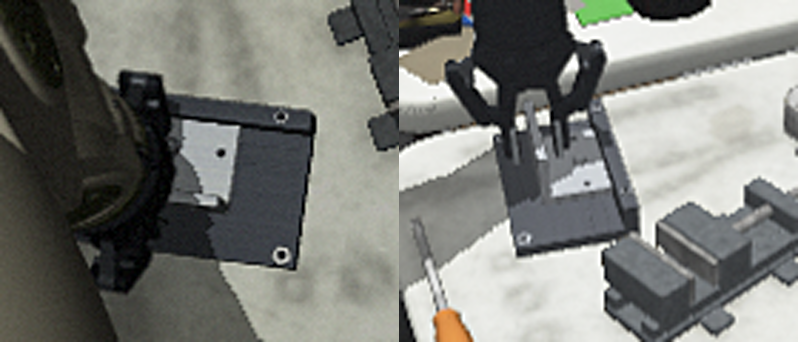

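The fingers are open on both sides of the upright leaf (right panel, about (515,145) and (560,135)) with no force on them. I lift straight up.

{"op": "arm_command", "data": {
  "motion": [
    {"x":0,"y":0,"z":-10,"rx":0,"ry":0,"rz":0,"hand":0.3},
    {"x":0,"y":0,"z":-30,"rx":0,"ry":0,"rz":0,"hand":0.3},
    {"x":0,"y":0,"z":-60,"rx":0,"ry":0,"rz":0,"hand":0.3},
    {"x":0,"y":0,"z":-100,"rx":0,"ry":0,"rz":0,"hand":0.3},
    {"x":0,"y":0,"z":-140,"rx":0,"ry":0,"rz":0,"hand":0.3},
    {"x":40,"y":-40,"z":-160,"rx":0,"ry":0,"rz":0,"hand":0.3},
    {"x":80,"y":-80,"z":-165,"rx":0,"ry":0,"rz":0,"hand":0.3},
    {"x":120,"y":-120,"z":-165,"rx":0,"ry":0,"rz":0,"hand":0.3},
    {"x":160,"y":-140,"z":-165,"rx":0,"ry":0,"rz":0,"hand":0.3},
    {"x":160,"y":-140,"z":-165,"rx":0,"ry":0,"rz":0,"hand":0.3}
  ]
}}

```text
clock: 18.95
tcp_pos: [0.3549, 0.4791, 0.1969]
orientation: [-0.0, 0.753, 0.658, 0.001]
wrist_force: [-0.5, -0.9, 0.2]
finger_gap: 0.0301
```

```bash
python3 st.py; python3 look.py h6
python3 - <<'E'
from h import *
p=viewer.read_camera('top'); save(p,'t9')
E
```

```text
clk 18.95 rel nominal seat: x -140.07 y 161.93  under-z 177.52 mm Fx -0.32 Fy -0.93 Fz 0.18 tq [-0.05 -0.03 -0.02]
shift [-162.6  139.3   -0.1] turn [ 0.03 -0.08  0.26] tcp [0.35 0.48 0.2 ] clk 18.95 F [-0.45 -0.88  0.18] gap 0.0301
```

View pics/h6.png

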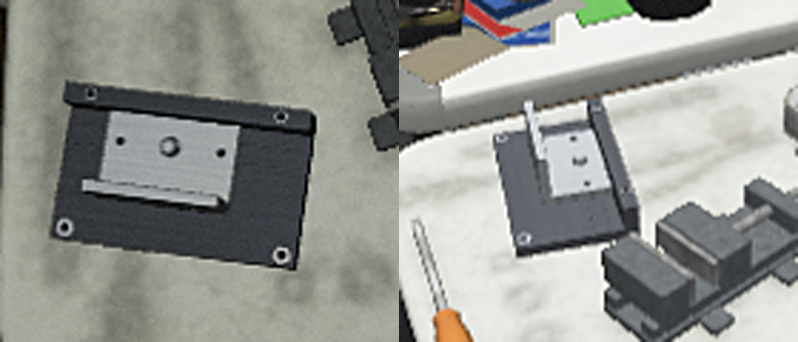

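View pics/t9.png

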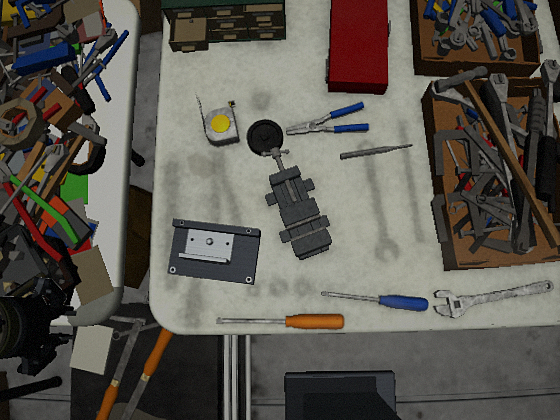

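The pin shows in the middle hole at (170,147) in the left panel, and the other tools look unmoved. One numeric check of height and squareness before handing in.

Run:
```python
from h import *
np.set_printoptions(precision=4,suppress=True)
p=viewer.read_camera('top'); uv,X=cloud(p)
a=np.radians(-8); ex=np.array([np.cos(a),np.sin(a),0]); ey=np.array([-ex[1],ex[0],0]); o=np.array([.4863,.287,0])
j=np.c_[(X-o)@ex,(X-o)@ey,X[:,2]]
U=lambda P:(np.array(P,float)+.5)/2.85-.5+[150,190]
h=plane(p,U([(120.5,140.5),(220.5,153)]),.020); d=h[0]-h[1]; print('screw holes len',np.linalg.norm(d),'heading',np.degrees(np.arctan2(d[1],d[0]))-90)
f=plane(p,U([(91,93),(280.5,117)]),.034); d=f[0]-f[1]; print('fence screws heading',np.degrees(np.arctan2(d[1],d[0]))-90)
y0=((h.mean(0)-o)@ey)
m=(j[:,0]>-.005)&(j[:,0]<.037)&(abs(j[:,1]-y0)<.042)&(j[:,2]>.01)&(j[:,2]<.03)&(np.hypot(j[:,0]-.02,j[:,1]-y0)>.009)&(abs(abs(j[:,1]-y0)-.035)>.004)
for _ in range(2):
    A=np.c_[j[m,0]-.01,j[m,1]-y0,np.ones(m.sum())]; c=np.linalg.lstsq(A,j[m,2],rcond=None)[0]
    r=np.zeros(len(j)); r[m]=j[m,2]-A@c; m&=abs(r)<.003
print('leaf plane',m.sum(),c,'expect height .020'); 
b=(j[:,0]>-.045)&(j[:,0]<.035)&(abs(j[:,1])>.06)&(abs(j[:,1])<.08)&(j[:,2]>.005)&(j[:,2]<.02); print('bed',np.median(j[b,2]))
u=(j[:,2]>.057)&(abs(j[:,0])<.06)&(abs(j[:,1])<.08); r=cv2.minAreaRect((j[u,:2]*1000).astype(np.float32)); print('upright rect in jig frame',r,np.median(j[u,2]))
for q in ['screwdriver_1','filter_cap','punch']:
    print(q,[(np.round(z['at']),round(z['score'],2)) for z in finder.find_in(p,q)[:1]])
```

```text
screw holes len 0.06949737020458113 heading -8.087357113676447
fence screws heading -8.365330197175808
leaf plane 647 [ 0.0007 -0.0025  0.0206] expect height .020
bed 0.0126623420500464
upright rect in jig frame ((-16.144058227539062, 8.933212280273438), (8.420980453491211, 88.71710968017578), 0.20062920451164246) 0.06231590138294424
screwdriver_1 [(array([396., 300.]), 0.95)]
filter_cap [(array([263., 136.]), 0.89)]
punch [(array([371., 155.]), 0.63)]
```

The leaf is flat and home: it reads 20.6 mm, and the bed reads 12.7 mm where 12 is true. It is square, and the upright sits at jig x = -16.1 mm where -16 is expected.

```bash
python3 -c "
from h import *
print(hand_in())"
```

```text
the job is handed in; nothing more can be done
None
```

The bracket is on the jig with the pin through its big middle hole, the leaf is flat on the bed and square to the fence. I have let go and handed the job in at about 19 s on the clock.

**How it went:** I gripped the bracket by its upright leaf and touched the fence lightly (about 5 N), then backed off. I lowered it onto the pin tip and slid it in +y along the fence until it dropped. I first sighted the pin in the depth images before the bracket covered it. On the first stretch of the slide it stuck by friction, with about 7 N sideways and about 10 N down on the pin. I eased the pressure, and it then slid and dropped almost without force. I pressed it home with about 12 N on the bed.

**Last checks:**

| Check | Measured | Expected |
|---|---|---|
| Leaf top height | 20.6 mm | 20 mm (the bed reads 12.7 mm in the same picture, true 12) |
| Leaf tilt | under 0.2° | 0° |
| Upright leaf position | jig x = -16.1 mm | -16 mm |
| Heading against the fence | about 0.2–0.3° | 0° |

- **In the pictures:** The pin shows in the middle hole. The screwdriver and filter cap are found where they lay, and the gripper is well clear.
- **Small disagreements:** Contact with the fence came about 2 mm later than the camera measurement predicted, which is within the calibration and grip error. The network's point for the punch moved about 7 pixels between looks, but the punch looks unmoved in the picture.

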